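# Swap the meter and the bottle: stand the handheld meter on its step

### The job

The flat handheld meter was left lying on the rubber mat and the white bottle is standing on the meter's metal step: swap them. Stand the meter upright on its narrow foot end in the middle of the step, display facing squarely out over the step's front edge, the one with the black trim, and stand the bottle upright wholly on the mat. Do not drop the meter, let it fall over or tip the bottle over, and leave the beaker, the tip box and the amber jar where they are.

Things in the scene. Friction and masses are not known exactly. Their poses are not given: they have to be found in the camera images.
- meter: handheld meter, a flat white plastic box 116 long x 56 wide x 26 mm thick, 0.11 to 0.22 kg; starts flat on its back on the mat, head end roughly away from the robot. Origin: centre of its back face. x along its length from the foot end to the head end, z out of the display face (dark square near the head end; six grey keys near the foot end), y across its width
- meter_foot (a point): centre of the meter's foot end, the 56 x 26 mm end face beside the keys on which it is to stand (58 mm from mid-length, 13 mm in front of the back face); axes as the meter's
- meter_head (a point): centre of the meter's head end, the other end face, beside the display; axes as the meter's
- stand: the meter's step: a low fixed aluminium block with a flat top, 90 deep (x) x 120 wide (y) x 25 mm high. Origin: centre of its underside. Its front edge, with a black trim strip along it, is on its +x side, roughly away from the robot
- stand_top (a point): centre of the step's flat top, 25 mm above the bench; axes as the step's
- stand_front (a point): middle of the step's front top edge (the one with the black trim), 45 mm to +x of the top's centre
- mat: fixed black rubber mat, 150 (x) x 110 (y) x 3 mm thick, flat on the bench. Origin: centre of its underside
- mat_top (a point): centre of the mat's top face, 3 mm above the bench; axes as the mat's
- bottle: white plastic reagent bottle with a paper label, round, 56 mm in diameter up to 71 mm, narrowing to a neck, with a white screw cap 26 mm in diameter and 16 mm tall at the top, 115 mm high in all, 0.15 to 0.31 kg, loose; starts standing on the step. Origin: centre of its underside, z up its axis
- beaker: bystander: glass beaker, 68 mm across the rim, 85 mm high. Origin: centre of its underside
- tip_box: bystander: grey box with a clear lid, 70 x 100 x 65 mm high. Origin: centre of its underside
- jar: bystander: amber glass jar with a black cap, 72 mm in diameter, 90 mm high. Origin: centre of its underside
Not all that is in view belongs to the job. What is meant by the mat is not green or red, and is the smaller of those in its own colour.

How it is judged (in metres and radians):
At the end, for the whole second after the job is handed in: The meter stands on its foot end on the step, within 0.1 rad of vertical, foot within 22 mm of the middle, display facing the step's front within 0.3 rad. The bottle stands upright (0.1 rad) on the mat, within 50 mm (mat's x) and 30 mm (y) of its centre. Both on their surface within 4 mm, at rest (angle between meter's own x axis and vertical below 0.1 rad and horizontal distance between meter_foot and stand_top below 0.022 m and z of meter_foot in the frame of stand_top between -0.004 and 0.004 m and angle between the z axis of meter and the x axis of stand, either way round below 0.3 rad and z of stand_front in the frame of meter above 0.01 m and angle between bottle's own z axis and vertical below 0.1 rad and x of bottle in the frame of mat_top between -0.05 and 0.05 m and y of bottle in the frame of mat_top between -0.03 and 0.03 m and z of bottle in the frame of mat_top between -0.004 and 0.004 m and linear speed of each of meter, bottle below 0.02 m/s); the robot touches nothing.
It fails at once if the meter is dropped or falls over (moves faster than 0.6 m/s with no finger on it) (contact force between meter and the fingers below 0.01 N and linear speed of meter above 0.6 m/s).
It fails at once if the bottle is tipped over (more than 0.8 rad) (angle between bottle's own z axis and vertical above 0.8 rad).
It fails at once if the beaker, tip box or jar is pushed more than 30 mm or tipped (distance of any of beaker, tip_box, jar from where it was at the start of the episode above 0.03 m or angle between any of beaker, tip_box, jar's own z axis and vertical above 0.5 rad).
It also fails if it takes over 70 s, if anything falls off the work surface, if the arm or the gripper's body presses on something with over 40 N, if the wrist force passes 120 N, or if a joint passes its speed limit or range.

### The arm

A 6-joint arm with a two-finger parallel gripper is mounted at the origin on the work surface. World frame = base frame: x ahead of the robot, y to its left, z up, the work surface at z = 0. Lengths are in m, angles in degrees, forces in N, time in s.
With the tool pointing down it reaches from about 0.375 to 0.9 m from the base axis. Payload 3.1 kg.
Tool frame: the origin (TCP) lies at the very end of the fingers, on their centre line; the grasp point (between the pads) lies 19 mm behind it; z points along the fingers, y is the direction in which the jaws open and shut (so a half turn about z gives the same grasp; the last joint's range is limited). The gripper opens to 87 mm and grips with 3 to 60 N. Pads are 19 mm wide; open, the fingers measure 117 mm over their backs; the gripper's body (75 mm by 190 mm) begins 51 mm behind the grasp point.
Start: joints at [-10.227, 30.224, 82.088, -0, 67.689, -10.227], TCP at [0.625, 0, 0.223] pointing down, gripper open.
Joint ranges: [-176.69, 176.69], [-43.24, 126.21], [12.49, 139.97], [-82, 262], [0, 151.66], [-163.58, 163.58]. Speed limits (degrees/s): [159.86, 159.86, 180, 180, 180, 180].

### API

Orientations are given as a 3x3 rotation matrix whose columns are the frame's x, y, z axes.
In Python, from rig import bot gives the robot as it stands. The module is installed in compiled form; this text tells all that it offers.
- The arm moves only by the tool play_rows, never from a script. Its argument "targets" is a list of rows, each a list of 7 numbers: the closure, from 0 (fully open) to 1 (shut), then the shift along the world's x, y, z in m, then the turn, a rotation vector about the world's x, y, z in rad. A call has 1 to 12 rows; each row shifts and turns the commanded pose from where the row before left it; what a row does not reach is not made up. A row lasts 1/8 s, in which the tool goes at most 62.5 mm and 10.7 degrees, less where a joint would pass 70% of its speed; a pose out of reach is approached as far as the arm can. A call with a gripper value outside its range is refused whole. The fingers move at their own pace and stop on an object; the grip force is fixed at half the most. Time passes only in rows, so rows that do not move let the fingers close. It gives the time, the measured TCP pose, the force and the opening at its end, in the units of the state.
- bot.read_state(): the state, without advancing time (a new reading comes with each control period).
- bot.capture(name): name is "scene" or "side" or "wrist"; returns the picture (480x640x3 uint8, blue, green, red); there is no depth.
- bot.get_calibration(name): a dict with "fx", "fy", "cx", "cy" (pixels), "R" (3x3) and "t" (3): a world point X has camera coordinates R X + t. Camera axes: x right, y down, z forward; pixel columns grow to the right and rows downward; lengths in m; the calibration is good to about 2 mm. A picture is of the moment at which its call begins: read the wrist's pose just before it. get_calibration takes no time and is no camera call; for the wrist camera it gives the pose at the moment of the call.
- bot.hand_in(): hands the job in, once; it reports no verdict.
The state is a dict: "time_s": time; "joint_positions": joint angles; "qvel": joint speeds; "tau": joint torques, N m; "position": TCP position; "tcp_rot": TCP orientation; "force": force on the tool from outside, world axes, zero at the start; "moment": the same for the moment, N m; "opening": opening from 0.0 (shut) to 1.0 (fully open).
Only numpy, scipy, OpenCV 4.12 (cv2) and the standard library are available. Lean on these libraries where they do the work, as an engineer would, in place of code of your own. Each camera call takes 0.05 s, during which the arm holds its last target. There are 200 camera calls.

## Working session

There is one attempt and no reset: what is moved stays moved. The work goes in short steps, Python scripts to look and compute and a tool call to move; the robot and the scene stay as the last step left them, time stands still between calls to the robot, and variables do not carry over. Pictures are saved under pics/ and viewed, about 8 in all and at most 12, crops included, and the job is handed in when it is done.

Besides the shell and the picture viewer there is one more tool, called after "Request:" as name([rows], argument=value, ...), one row to a line, values as JSON. play_rows: Moves the arm, as the interface text tells. Its arguments: {"type":"object","properties":{"targets":{"type":"array","items":{"type":"array","items":{"type":"number"}}}},"required":["targets"]}

```bash
mkdir -p pics; cat > h.py <<'E'
import numpy as np, cv2
from rig import bot
def snap(n,f):
    c=bot.get_calibration(n); im=bot.capture(n); cv2.imwrite('pics/'+f+'.png',im); np.save('pics/'+f+'.npy',c,allow_pickle=True); return im
def cal(f): return np.load('pics/'+f+'.npy',allow_pickle=True).item()
def ray(c,u,v,z):
    R=np.array(c['R']);t=np.array(c['t']).ravel()
    d=R.T@np.array([(u-c['cx'])/c['fx'],(v-c['cy'])/c['fy'],1]);o=-R.T@t
    return o+d*(z-o[2])/d[2]
def proj(c,X):
    p=np.array(c['R'])@np.array(X)+np.array(c['t']).ravel()
    return np.array([c['fx']*p[0]/p[2]+c['cx'],c['fy']*p[1]/p[2]+c['cy']])
E
python3 - <<'E'
from h import *
for n in('scene','side','wrist'):
    snap(n,n+'0'); c=cal(n+'0'); R=np.array(c['R']); print(n,c['fx'],(-R.T@np.array(c['t']).ravel()).round(3),R[2].round(2))
s=bot.read_state();print(s['time_s'],s['position'],s['force'],s['opening'],np.array(s['tcp_rot']).round(3).tolist())
E
```

```text
scene 612.8680918099934 [ 1.244 -0.202  1.267] [-0.49  0.15 -0.86]
side 565.0541462650081 [ 0.168 -0.841  1.092] [ 0.26  0.6  -0.75]
wrist 386.91359462732424 [0.625 0.073 0.383] [-0.   -0.27 -0.96]
0.15 [6.24440080e-01 1.45495443e-04 2.21773722e-01] [-0.25309028  0.10913581  1.11137188] 0.9979517297931663 [[-0.0, 1.0, -0.002], [1.0, 0.0, 0.0], [0.0, -0.002, -1.0]]
```

View pics/scene0.png

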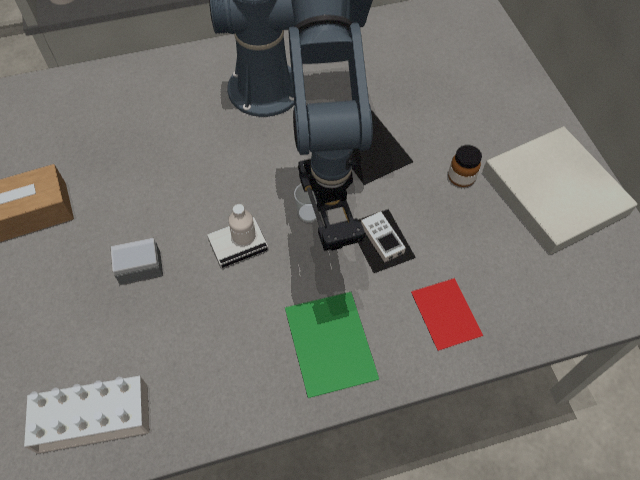

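View pics/side0.png

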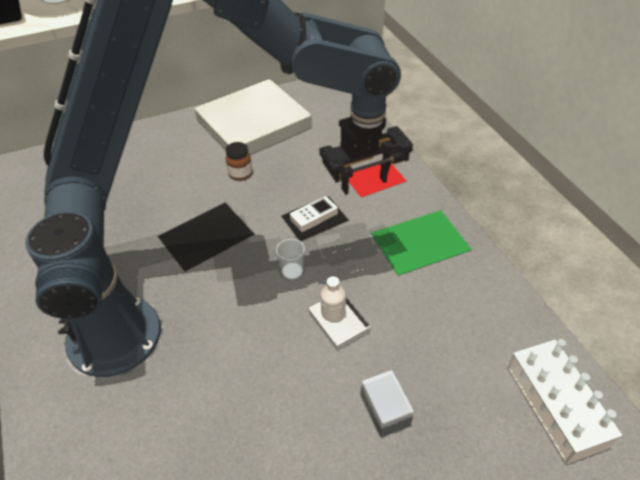

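Scene: the robot is at the top and world +x points down. The step with the bottle is at (238,235). There are two black mats: a larger bare one at (375,150) and a smaller one at (385,240) with the meter on it. The green and red mats are ruled out. The beaker is at (308,205), the jar at (465,165), and the tip box at (135,260), with a white rack far off. I choose the smaller black mat with the meter and will check it in a close crop.

```bash
python3 - <<'E'
from h import *
a=cv2.imread('pics/scene0.png'); b=cv2.imread('pics/side0.png')
f=lambda i,x,y:cv2.resize(i[y:y+75,x:x+100],(400,300),interpolation=cv2.INTER_CUBIC)
cv2.imwrite('pics/crop1.png',np.vstack([np.hstack([f(a,335,205),f(a,195,198)]),np.hstack([f(b,270,180),f(b,290,272)])]))
E
```

```text
(no output)
```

View pics/crop1.png

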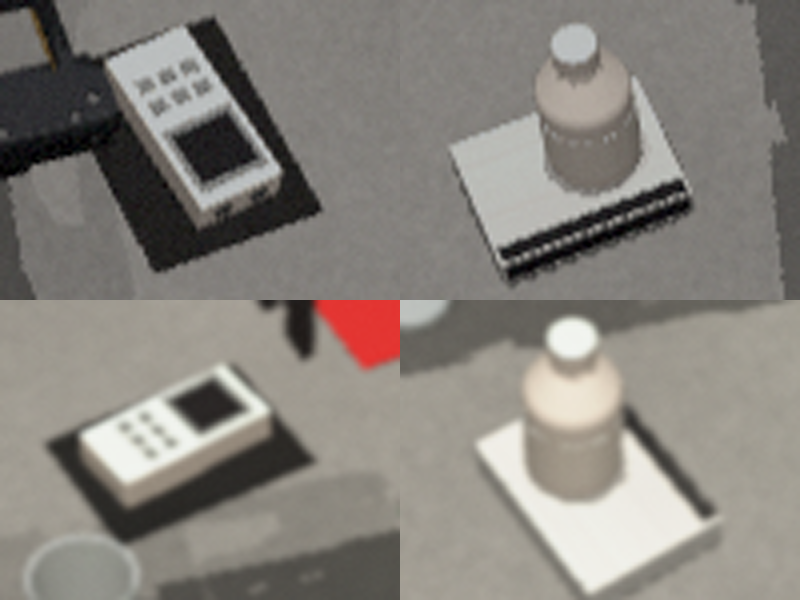

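```bash
python3 - <<'E'
from h import *
A=cal('scene0');B=cal('side0')
def q(n,c,ox,oy,pts,z,bx,by):
    P=np.array([ray(c,bx+(u-ox)/4,by+(v-oy)/4,z)[:2] for u,v in pts]);print(n,P.round(3).tolist(),'len',np.linalg.norm(np.diff(P,axis=0),axis=1).round(3),'ang',np.degrees(np.arctan2(*np.diff(P,axis=0).T[::-1])).round(1),'mean',P.mean(0).round(4))
q('meter sc',A,0,0,[(105,60),(185,27),(280,170),(202,211)],.029,335,205)
q('meter sd',B,0,300,[(80,437),(128,488),(270,410),(231,362)],.029,270,180)
q('mat sc',A,0,0,[(213,17),(322,210),(158,271)],.003,335,205)
q('mat sd',B,0,300,[(47,443),(125,543),(315,460)],.003,270,180)
q('step sc',A,400,0,[(450,148),(640,80),(688,183),(503,258)],.025,195,198)
q('step sd',B,400,300,[(475,443),(590,595),(720,518),(628,405)],.025,290,272)
q('cap sc',A,400,0,[(574,45)],.115+.025,195,198)
q('cap sd',B,400,300,[(572,339)],.115+.025,290,272)
q('beak sd',B,0,0,[(291,249)],.085,0,0)
B2=B
for n,c,u,v in(('beaker',B,291*1,249),):print(ray(c,u,v,.085).round(3))
print('beaker',ray(A,308,191,.085).round(3),'jar',ray(A,468,156,.09).round(3),ray(B,237,151,.09).round(3))
E
```

```text
meter sc [[0.512, 0.117], [0.502, 0.171], [0.612, 0.192], [0.626, 0.139]] len [0.055 0.112 0.055] ang [ 99.7  10.7 -75.9] mean [0.563 0.155]
meter sd [[0.497, 0.169], [0.508, 0.113], [0.622, 0.14], [0.617, 0.193]] len [0.057 0.117 0.054] ang [-78.7  13.4  95.1] mean [0.5609 0.1535]
mat sc [[0.485, 0.198], [0.632, 0.215], [0.643, 0.108]] len [0.148 0.107] ang [  6.4 -83.7] mean [0.5865 0.1738]
mat sd [[0.482, 0.197], [0.496, 0.091], [0.64, 0.108]] len [0.107 0.145] ang [-82.7   6.6] mean [0.5396 0.1321]
step sc [[0.449, -0.245], [0.433, -0.126], [0.511, -0.115], [0.531, -0.229]] len [0.12  0.079 0.116] ang [ 97.6   7.9 -80.4] mean [ 0.4811 -0.1787]
step sd [[0.426, -0.128], [0.444, -0.247], [0.532, -0.232], [0.518, -0.14]] len [0.121 0.088 0.093] ang [-81.4  10.   98.3] mean [ 0.4802 -0.1864]
cap sc [[0.476, -0.163]] len [] ang [] mean [ 0.476  -0.1627]
cap sd [[0.472, -0.163]] len [] ang [] mean [ 0.4718 -0.1635]
beak sd [[0.078, 1.089]] len [] ang [] mean [0.0779 1.0889]
[0.439 0.007 0.085]
beaker [0.433 0.007 0.085] jar [0.443 0.41  0.09 ] [0.434 0.403 0.09 ]
```

Measured, with the two cameras agreeing to about 5 mm and the sizes and lengths matching:

| Item | Position (m) | Yaw |
|---|---|---|
| Meter | (0.562, 0.154) | 12° |
| Mat | (0.562, 0.152) | 6.5° |
| Step | (0.480, -0.179) | 8.5° |
| Bottle | (0.474, -0.163) | – |
| Beaker | (0.436, 0.007) | – |

The small black mat with the meter is confirmed. My plan has three parts:
1. Grip the bottle by its cap and park it on the free bench.
2. Grip the meter with the tool tilted 45° toward the robot, then turn it half a turn about the tool axis. That stands it up with the display facing +x.
3. Move the bottle to the mat.

Request:
play_rows([
  [0, -0.025, -0.027, 0, 0, 0, 0],
  [0, -0.025, -0.027, 0, 0, 0, 0],
  [0, -0.025, -0.027, 0, 0, 0, 0],
  [0, -0.025, -0.027, 0, 0, 0, 0],
  [0, -0.025, -0.027, 0, 0, 0, 0],
  [0, -0.026, -0.028, 0, 0, 0, 0],
  [0, 0, 0, -0.035, 0, 0, 0],
  [0, 0, 0, -0.035, 0, 0, 0],
  [0, 0, 0, -0.03, 0, 0, 0],
  [0, 0, 0, -0.01, 0, 0, 0],
  [0, 0, 0, 0, 0, 0, 0],
])

```text
time_s: 1.52
position: [0.4739, -0.1629, 0.1123]
tcp_rot: [[-0.0, 1.0, -0.001], [1.0, 0.0, 0.001], [0.001, -0.001, -1.0]]
force: [0.0, -0.1, 0.6]
opening: 0.996
```

```bash
python3 - <<'E'
from h import *
snap('wrist','w1'); s=bot.read_state(); print(s['position'],s['force'],s['joint_positions'])
c=cal('w1')
print([proj(c,[.474,-.163,.140])])
a=cv2.imread('pics/w1.png'); snap('side','s1')
b=cv2.imread('pics/s1.png')[200:400,230:430]
cv2.imwrite('pics/v1.png',np.hstack([cv2.resize(a,(400,300)),cv2.resize(b,(300,300))]))
E
```

```text
[ 0.47440045 -0.16316206  0.11297   ] [ 1.06188442 -0.20788839  0.51807022] [-3.17634267e+01  3.06708139e+01  1.05476733e+02  1.50412189e-03
  4.38135689e+01 -3.17677189e+01]
[array([323.81458606, 331.45855502])]
```

View pics/v1.png

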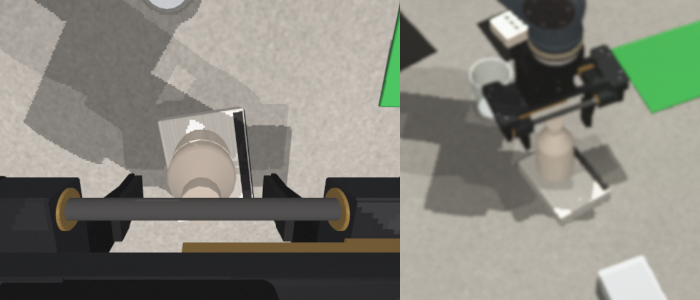

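The wrist view shows the bottle at column 202, midway between the fingers at 130 and 275, so I close on the cap.

Request:
play_rows([
  [1, 0, 0, 0, 0, 0, 0],
  [1, 0, 0, 0, 0, 0, 0],
  [1, 0, 0, 0, 0, 0, 0],
  [1, 0, 0, 0, 0, 0, 0],
  [1, 0, 0, 0, 0, 0, 0],
  [1, 0, 0, 0, 0, 0, 0],
  [1, 0, 0, 0, 0, 0, 0],
  [1, 0, 0, 0, 0, 0, 0],
  [1, 0, 0, 0.01, 0, 0, 0],
  [1, 0, 0, 0.02, 0, 0, 0],
])

```text
time_s: 2.88
position: [0.4735, -0.1627, 0.1426]
tcp_rot: [[0.0, 1.0, -0.002], [1.0, -0.0, 0.001], [0.001, -0.002, -1.0]]
force: [0.0, 0.8, -2.0]
opening: 0.368
```

Request:
play_rows([
  [1, 0, 0, 0.01, 0, 0, 0],
  [1, 0.018, 0.014, 0, 0, 0, 0],
  [1, 0.027, 0.021, 0, 0, 0, 0],
  [1, 0.032, 0.024, 0, 0, 0, 0],
  [1, 0.032, 0.024, 0, 0, 0, 0],
  [1, 0.032, 0.024, 0, 0, 0, 0],
  [1, 0.027, 0.021, 0, 0, 0, 0],
  [1, 0.018, 0.015, 0, 0, 0, 0],
  [1, 0, 0, 0, 0, 0, 0],
  [1, 0, 0, -0.03, 0, 0, 0],
  [1, 0, 0, -0.02, 0, 0, 0],
  [1, 0, 0, -0.008, 0, 0, 0],
])

```text
time_s: 4.38
position: [0.6578, -0.0205, 0.0931]
tcp_rot: [[0.001, 1.0, -0.004], [1.0, -0.001, 0.0], [0.0, -0.004, -1.0]]
force: [-0.3, -0.2, -1.7]
opening: 0.352
```

```bash
python3 - <<'E'
from h import *
snap('side','s2'); s=bot.read_state(); print(s['position'],s['force'])
c=cal('s2');u,v=proj(c,[.66,-.02,.06]).astype(int);print(u,v)
cv2.imwrite('pics/v2.png',cv2.resize(cv2.imread('pics/s2.png')[v-60:v+60,u-80:u+80],(640,480),interpolation=cv2.INTER_CUBIC))
E
```

```text
[ 0.65813075 -0.02041093  0.09305721] [-0.50849115 -0.17185759 -2.3324402 ]
378 235
```

View pics/v2.png

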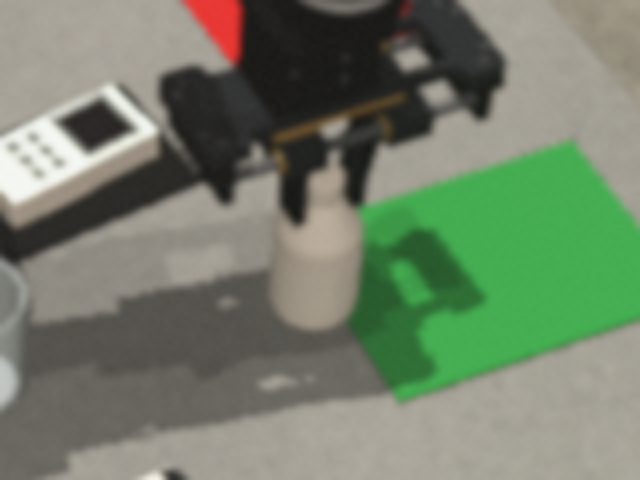

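The bottle hangs upright in the fingers, clear of the green mat. I lower it until it touches.

Request:
play_rows([
  [1, 0, 0, -0.004, 0, 0, 0],
  [1, 0, 0, -0.002, 0, 0, 0],
  [1, 0, 0, 0, 0, 0, 0],
])

```text
time_s: 4.8
position: [0.6603, -0.0199, 0.0925]
tcp_rot: [[-0.0, 1.0, 0.002], [1.0, 0.0, -0.0], [-0.0, 0.002, -1.0]]
force: [-3.9, 1.7, 11.3]
opening: 0.35
```

Request:
play_rows([
  [1, 0, 0, 0.004, 0, 0, 0],
  [0, 0, 0, 0, 0, 0, 0],
  [0, 0, 0, 0, 0, 0, 0],
  [0, 0, 0, 0, 0, 0, 0],
  [0, 0, 0, 0, 0, 0, 0],
  [0, 0, 0, 0, 0, 0, 0],
  [0, 0, 0, 0.05, 0, 0, 0],
  [0, 0, 0, 0.06, 0, 0, 0],
  [0, 0, 0, 0.04, 0, 0, 0],
  [0, 0, 0, 0, 0, 0, 0],
])

```text
time_s: 6.05
position: [0.6626, -0.0204, 0.2473]
tcp_rot: [[-0.0, 1.0, 0.01], [1.0, 0.0, -0.002], [-0.002, 0.01, -1.0]]
force: [0.1, -0.2, -0.3]
opening: 0.996
```

Request:
play_rows([
  [0, -0.0083, 0.0177, 0, 0, 0, 0.178],
  [0, -0.0083, 0.0177, 0, 0, 0, 0.178],
  [0, -0.0083, 0.0177, 0, 0, 0, 0.178],
  [0, -0.0083, 0.0177, 0, 0, 0, 0.178],
  [0, -0.0083, 0.0177, 0, 0, 0, 0.178],
  [0, -0.0083, 0.0177, -0.02, 0, 0, 0.178],
  [0, -0.0083, 0.0177, -0.02, 0, 0, 0.178],
  [0, -0.0083, 0.0177, -0.02, 0, 0, 0.178],
  [0, -0.0083, 0.0177, -0.02, 0, 0, 0.178],
  [0, -0.0083, 0.0177, -0.02, 0, 0, 0.178],
  [0, 0, 0, 0, 0, 0, 0],
])

```text
time_s: 7.42
position: [0.5739, 0.1578, 0.1397]
tcp_rot: [[-0.978, -0.208, -0.007], [-0.208, 0.978, -0.001], [0.007, 0.001, -1.0]]
force: [0.6, -0.7, 0.2]
opening: 1.003
```

Request:
play_rows([
  [0, 0, 0, 0, -0.0327, 0.1536, 0],
  [0, 0, 0, 0, -0.0327, 0.1536, 0],
  [0, 0, 0, 0, -0.0327, 0.1536, 0],
  [0, 0, 0, 0, -0.0327, 0.1536, 0],
  [0, 0, 0, 0, -0.0327, 0.1536, 0],
  [0, 0, 0, 0, 0, 0, 0],
])

```text
time_s: 8.18
position: [0.5774, 0.1561, 0.1386]
tcp_rot: [[-0.69, -0.205, -0.694], [-0.143, 0.979, -0.147], [0.709, -0.002, -0.705]]
force: [-0.9, 0.4, -0.5]
opening: 0.998
```

```bash
python3 - <<'E'
from h import *
s=bot.read_state(); print(s['position'],s['joint_positions'].__array__().round(1) if hasattr(s['joint_positions'],'__array__') else s['joint_positions'])
R=np.array(s['tcp_rot']);print(R.round(3))
from scipy.spatial.transform import Rotation as Ro
y=np.radians(12);x=np.array([np.cos(y),np.sin(y),0]);ym=np.array([-x[1],x[0],0]);d=-(x+[0,0,1])/2**.5
T=np.array([np.cross(-ym if R[:,1]@ym<0 else ym,d),(-ym if R[:,1]@ym<0 else ym),d]).T
print('fix rotvec',Ro.from_matrix(T@R.T).as_rotvec().round(4))
snap('wrist','w3')
E
```

```text
[0.5774378  0.15612916 0.13862541] [  6.5  55.7  56.1  -4.2 113.2 -95.4]
[[-0.69  -0.205 -0.694]
 [-0.143  0.979 -0.147]
 [ 0.709 -0.002 -0.705]]
fix rotvec [ 0.0024 -0.0026  0.0028]
```

View pics/w3.png

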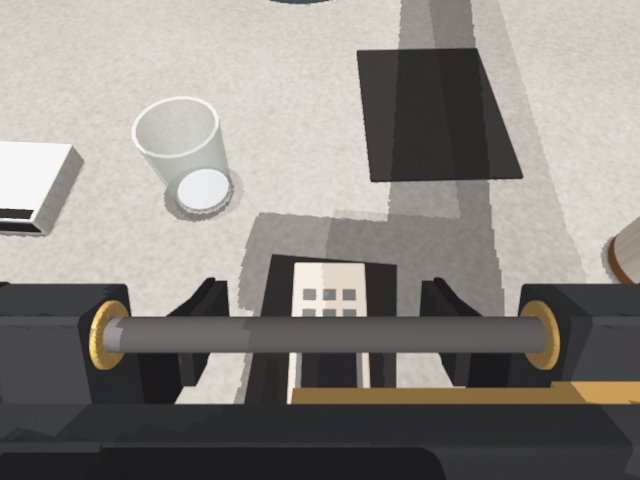

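The wrist view shows the meter lined up between the fingers: foot-edge corners at (294,263) and (365,263), with the long sides symmetric about column 330. I check the foot position with the calibration, then go down.

```bash
python3 - <<'E'
from h import *
c=cal('w3')
P=[ray(c,u,v,.029)[:2] for u,v in((294,263),(365,263),(290,400),(369,400))];P=np.array(P);print(P.round(4).tolist())
f=(P[0]+P[1])/2;h=(P[2]+P[3])/2;a=np.arctan2(*(h-f)[::-1]);print(f,np.degrees(a),'centre',f+.058*np.array([np.cos(a),np.sin(a)]))
E
```

```text
[[0.5108, 0.1179], [0.4994, 0.173], [0.6097, 0.1398], [0.599, 0.191]]
[0.50512658 0.14541742] 11.399668567396843 centre [0.56198237 0.15688121]
```

Request:
play_rows([
  [0, 0, 0.002, -0.03, 0, 0, 0],
  [0, 0, 0, -0.035, 0, 0, 0],
  [0, 0, 0, -0.03, 0, 0, 0],
  [0, 0, 0, -0.02, 0, 0, 0],
  [0, 0, 0, -0.008, 0, 0, 0],
  [0, 0, 0, 0, 0, 0, 0],
  [0, 0, 0, 0, 0, 0, 0],
])

```text
time_s: 9.1
position: [0.5777, 0.1591, 0.0205]
tcp_rot: [[-0.693, -0.208, -0.69], [-0.147, 0.978, -0.147], [0.706, -0.001, -0.709]]
force: [0.2, -0.5, 1.0]
opening: 0.997
```

Request:
play_rows([
  [0, 0, 0, -0.003, 0, 0, 0],
  [0, 0, 0, -0.002, 0, 0, 0],
  [0, 0, 0, 0, 0, 0, 0],
])

```text
time_s: 9.48
position: [0.5769, 0.159, 0.0145]
tcp_rot: [[-0.692, -0.208, -0.692], [-0.147, 0.978, -0.147], [0.707, -0.0, -0.707]]
force: [0.4, 0.1, -0.3]
opening: 1.003
```

Now close, and lift a little.

Request:
play_rows([
  [1, 0, 0, 0, 0, 0, 0],
  [1, 0, 0, 0, 0, 0, 0],
  [1, 0, 0, 0, 0, 0, 0],
  [1, 0, 0, 0, 0, 0, 0],
  [1, 0, 0, 0, 0, 0, 0],
  [1, 0, 0, 0, 0, 0, 0],
  [1, 0, 0, 0.01, 0, 0, 0],
  [1, 0, 0, 0.02, 0, 0, 0],
  [1, 0, 0, 0.03, 0, 0, 0],
  [1, 0, 0, 0, 0, 0, 0],
])

```text
time_s: 10.72
position: [0.5794, 0.1594, 0.0787]
tcp_rot: [[-0.698, -0.208, -0.686], [-0.147, 0.978, -0.147], [0.701, -0.001, -0.713]]
force: [0.7, -0.6, -1.3]
opening: 0.641
```

```bash
python3 - <<'E'
from h import *
snap('side','s4');snap('wrist','w4'); s=bot.read_state(); print(s['position'],s['force'],s['opening']*87)
c=cal('s4');u,v=proj(c,[.57,.155,.07]).astype(int)
a=cv2.resize(cv2.imread('pics/s4.png')[v-50:v+50,u-50:u+50],(400,400),interpolation=cv2.INTER_CUBIC)
b=cv2.imread('pics/w4.png')[200:420,220:440]
cv2.imwrite('pics/v4.png',np.hstack([a,cv2.resize(b,(400,400))]))
E
```

```text
[0.57757685 0.15912484 0.07560422] [ 0.39093558 -0.13283056 -1.97403875] 55.68975387547842
```

View pics/v4.png

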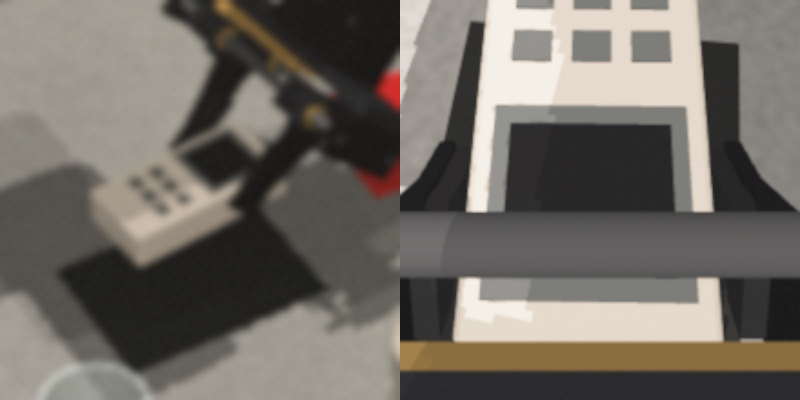

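The meter is gripped at 55.7 mm opening, level and clear of the mat. Next I lift it, turn it half a turn about the tool axis and carry it over the step.

Request:
play_rows([
  [1, 0, 0, 0.04, 0, 0, 0],
  [1, 0, 0, 0.05, 0, 0, 0],
  [1, 0, 0, 0.05, 0, 0, 0],
  [1, 0, 0, 0.01, -0.0604, -0.0128, -0.0617],
  [1, 0, 0, 0, -0.1208, -0.0257, -0.1234],
  [1, 0, 0, 0, -0.1208, -0.0257, -0.1234],
  [1, 0, 0, 0, -0.1208, -0.0257, -0.1234],
  [1, 0, 0, 0, -0.1208, -0.0257, -0.1234],
  [1, 0, 0, 0, -0.1208, -0.0257, -0.1234],
  [1, 0, 0, 0, -0.1208, -0.0257, -0.1234],
  [1, 0, 0, 0, -0.1208, -0.0257, -0.1234],
  [1, 0, 0, 0, -0.1208, -0.0257, -0.1234],
])

```text
time_s: 12.32
position: [0.5764, 0.1589, 0.2233]
tcp_rot: [[-0.263, 0.671, -0.694], [0.963, 0.225, -0.148], [0.057, -0.707, -0.705]]
force: [0.1, 0.6, -2.4]
opening: 0.642
```

Request:
play_rows([
  [1, -0.004, -0.014, 0, -0.1208, -0.0257, -0.1234],
  [1, -0.0085, -0.029, 0, -0.1208, -0.0257, -0.1234],
  [1, -0.0085, -0.029, 0, -0.1208, -0.0257, -0.1234],
  [1, -0.0085, -0.029, 0, -0.1208, -0.0257, -0.1234],
  [1, -0.0085, -0.029, 0, -0.1208, -0.0257, -0.1234],
  [1, -0.0085, -0.029, 0, -0.1208, -0.0257, -0.1234],
  [1, -0.0085, -0.029, 0, -0.1208, -0.0257, -0.1234],
  [1, -0.0085, -0.029, 0, -0.1208, -0.0257, -0.1234],
  [1, -0.0085, -0.029, 0, -0.1208, -0.0257, -0.1234],
  [1, -0.0085, -0.029, 0, -0.0604, -0.0128, -0.0617],
  [1, -0.0085, -0.029, 0, 0, 0, 0],
  [1, 0, 0, 0, 0, 0, 0],
])

```text
time_s: 13.82
position: [0.4869, -0.1465, 0.2238]
tcp_rot: [[0.69, 0.204, -0.694], [0.144, -0.979, -0.144], [-0.709, -0.0, -0.705]]
force: [0.3, 0.5, -2.8]
opening: 0.638
```

```bash
cat > fix.py <<'E'
from h import *
from scipy.spatial.transform import Rotation as Ro
s=bot.read_state(); R=np.array(s['tcp_rot']);y=np.radians(8.5);x=np.array([np.cos(y),np.sin(y),0]);ys=np.array([-x[1],x[0],0]);d=-(x+[0,0,1])/2**.5
T=np.array([np.cross(-ys,d),-ys,d]).T
print('fix rotvec',Ro.from_matrix(T@R.T).as_rotvec().round(4),'d',np.array([.4785,-.179,.0985])-s['position'],s['force'],s['opening']*87,np.round(s['joint_positions'],1),s['time_s'])
E
python3 fix.py; python3 - <<'E'
from h import *
snap('side','s5');snap('wrist','w5')
a=cv2.imread('pics/s5.png')[180:420,230:430]
b=cv2.imread('pics/w5.png')
cv2.imwrite('pics/v5.png',np.hstack([cv2.resize(a,(400,480)),b[:,120:520]]))
E
```

```text
fix rotvec [ 0.0004 -0.0027 -0.0569] d [-0.00836779 -0.03253108 -0.12531964] [ 0.26141513  0.47150131 -2.84396856] 55.52097403266739 [-17.4  42.   73.6 -20.9 104.7  63. ] 13.825
```

View pics/v5.png

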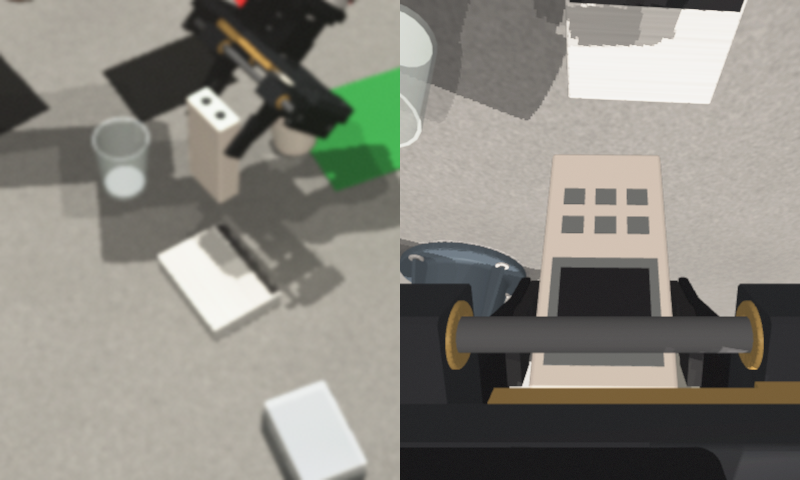

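The side view shows the meter upright with the head up, and the wrist view (upside down, world-down at the top) shows it centred between the fingers. Foot-edge corners are at (273,155) and (380,155), and the step's back corners are at about (288,97) and (430,104). I check the meter's pitch and the step against the calibration.

```bash
python3 - <<'E'
from h import *
c=cal('w5')
for u,v in((288,97),(430,104)): print('step back corner',ray(c,u,v,.025).round(4))
y=np.radians(8.5);M=np.array([[np.cos(y),-np.sin(y)],[np.sin(y),np.cos(y)]])
for sx,sy in((-45,60),(-45,-60),(45,60),(45,-60)):print((np.array([.480,-.179])+M@[sx/1e3,sy/1e3]).round(4))
s=bot.read_state();p=np.array(s['position']);R=np.array(s['tcp_rot'])
ym=R[:,1];d=R[:,2];tx=np.cross(ym,d)
for deg in(-6,-3,0,3,6):
    th=np.radians(deg)
    # nominal: meter x,z at 45deg to d
    e=np.cross(d,ym) # perpendicular
    zm=-(d*np.cos(np.pi/4+th)+ (-tx)*np.sin(np.pi/4+th)) ; 
    xm=np.cross(ym,zm)
    g=p-.010*d; gm=np.array([.0155+.0071,.0115+.0071])
    cs=[g+(-.058-gm[0])*xm+(.026-gm[1])*zm+k*.028*ym for k in(-1,1)]
    print(deg,'xm',xm.round(2),'zm',zm.round(2),[proj(c,q).round(0) for q in cs])
E
```

```text
step back corner [ 0.4285 -0.1266  0.025 ]
step back corner [ 0.4458 -0.2448  0.025 ]
[ 0.4266 -0.1263]
[ 0.4444 -0.245 ]
[ 0.5156 -0.113 ]
[ 0.5334 -0.2317]
-6 xm [-0.1  -0.02  0.99] zm [0.97 0.2  0.1 ] [array([267., 146.]), array([380., 146.])]
-3 xm [-0.05 -0.01  1.  ] zm [0.98 0.21 0.05] [array([268., 151.]), array([379., 151.])]
0 xm [ 0. -0.  1.] zm [ 0.98  0.21 -0.  ] [array([269., 156.]), array([378., 156.])]
3 xm [0.05 0.01 1.  ] zm [ 0.98  0.21 -0.05] [array([270., 161.]), array([377., 161.])]
6 xm [0.1  0.02 0.99] zm [ 0.97  0.2  -0.11] [array([271., 166.]), array([376., 166.])]
```

Pitch is 0 ± 0.5° and the step agrees within 2 mm. Now lower.

Request:
play_rows([
  [1, -0.0035, -0.016, 0, 0, 0, -0.0285],
  [1, -0.0035, -0.0165, 0, 0, 0, -0.0285],
  [1, 0, 0, -0.02, 0, 0, 0],
  [1, 0, 0, -0.035, 0, 0, 0],
  [1, 0, 0, -0.035, 0, 0, 0],
  [1, 0, 0, -0.02, 0, 0, 0],
  [1, 0, 0, -0.008, 0, 0, 0],
  [1, 0, 0, 0, 0, 0, 0],
  [1, 0, 0, 0, 0, 0, 0],
])

```text
time_s: 15.05
position: [0.4817, -0.1777, 0.1075]
tcp_rot: [[0.7, 0.151, -0.698], [0.105, -0.989, -0.108], [-0.707, 0.002, -0.708]]
force: [-0.7, -0.2, -2.9]
opening: 0.642
```

```bash
python3 fix.py
```

```text
fix rotvec [ 0.002   0.001  -0.0033] d [-0.00316747 -0.0012923  -0.00900504] [-0.70631882 -0.19322521 -2.87422231] 55.8553288309021 [-20.8  50.5  75.9 -20.5  94.2  66.7] 15.05
```

Request:
play_rows([
  [1, -0.001, -0.001, -0.004, 0, 0, 0],
  [1, 0, 0, -0.002, 0, 0, 0],
  [1, 0, 0, -0.001, 0, 0, 0],
  [1, 0, 0, 0, 0, 0, 0],
])

```text
time_s: 15.55
position: [0.48, -0.1786, 0.1003]
tcp_rot: [[0.698, 0.151, -0.7], [0.106, -0.989, -0.108], [-0.708, 0.001, -0.706]]
force: [1.3, -0.3, 3.3]
opening: 0.642
```

Request:
play_rows([
  [1, 0, 0, -0.001, 0, 0, 0],
  [1, 0, 0, 0, 0, 0, 0],
])

```text
time_s: 15.8
position: [0.48, -0.1786, 0.1003]
tcp_rot: [[0.698, 0.151, -0.701], [0.105, -0.989, -0.108], [-0.709, 0.002, -0.705]]
force: [0.4, 0.5, 6.7]
opening: 0.642
```

Contact with the step is at z = 0.100, as expected. Release, then back out along the fingers.

Request:
play_rows([
  [1, 0, 0, 0.001, 0, 0, 0],
  [0.6, 0, 0, 0, 0, 0, 0],
  [0, 0, 0, 0, 0, 0, 0],
  [0, 0, 0, 0, 0, 0, 0],
  [0, 0, 0, 0, 0, 0, 0],
  [0, 0, 0, 0, 0, 0, 0],
  [0, 0, 0, 0, 0, 0, 0],
  [0, 0.007, 0.001, 0.007, 0, 0, 0],
  [0, 0.014, 0.002, 0.014, 0, 0, 0],
  [0, 0.028, 0.004, 0.028, 0, 0, 0],
  [0, 0.028, 0.004, 0.028, 0, 0, 0],
  [0, 0.028, 0.004, 0.028, 0, 0, 0],
])

```text
time_s: 17.3
position: [0.5862, -0.1632, 0.2061]
tcp_rot: [[0.699, 0.151, -0.699], [0.106, -0.989, -0.108], [-0.707, 0.001, -0.707]]
force: [0.3, -0.5, 0.3]
opening: 1.001
```

```bash
python3 fix.py; python3 - <<'E'
from h import *
snap('side','s6');snap('wrist','w6');snap('scene','c6')
a=cv2.imread('pics/s6.png')[180:420,230:430]
b=cv2.imread('pics/w6.png')
cv2.imwrite('pics/v6.png',np.hstack([cv2.resize(a,(400,480),interpolation=cv2.INTER_CUBIC),b[:,120:520]]))
E
```

```text
fix rotvec [ 0.0012  0.0001 -0.0033] d [-0.10768861 -0.0158291  -0.10760727] [ 0.34948054 -0.51110792  0.33559059] 87.10453687720883 [-17.1  51.3  55.1 -19.8 114.3  62.7] 17.3
```

View pics/v6.png

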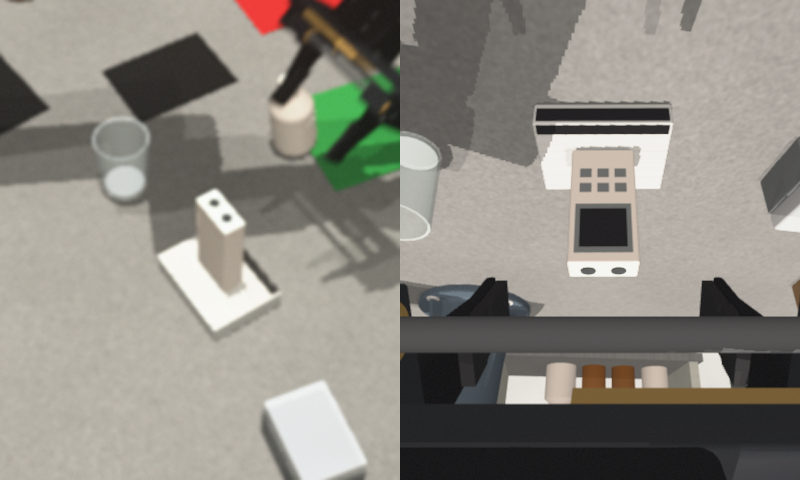

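The meter stands upright in the middle of the step with its display toward the black trim and the gripper clear. Now to the bottle, with the tool back to vertical.

Request:
play_rows([
  [0, 0.00925, 0.0178, 0, 0.0232, -0.1553, 0],
  [0, 0.00925, 0.0178, 0, 0.0232, -0.1553, 0],
  [0, 0.00925, 0.0178, 0, 0.0232, -0.1553, 0],
  [0, 0.00925, 0.0178, 0, 0.0232, -0.1553, 0],
  [0, 0.00925, 0.0178, 0, 0.0232, -0.1553, 0],
  [0, 0.00925, 0.0178, 0, 0, 0, 0],
  [0, 0.00925, 0.0178, 0, 0, 0, 0],
  [0, 0.00925, 0.0178, 0, 0, 0, 0],
  [0, 0, 0, 0, 0, 0, 0],
])

```text
time_s: 18.58
position: [0.6605, -0.0192, 0.2038]
tcp_rot: [[0.988, 0.152, -0.001], [0.152, -0.988, -0.003], [-0.002, 0.003, -1.0]]
force: [0.6, 0.6, -0.1]
opening: 0.997
```

```bash
python3 - <<'E'
from h import *
s=bot.read_state();print(s['position'],np.round(s['tcp_rot'],3).tolist(),s['time_s'])
snap('wrist','w7');snap('side','s7');c=cal('w7');print(proj(c,[.66,-.02,.115]),proj(cal('s7'),[.66,-.02,.115]))
b=cv2.imread('pics/w7.png');a=cv2.imread('pics/s7.png')
u,v=proj(cal('s7'),[.66,-.02,.09]).astype(int);print(u,v)
cv2.imwrite('pics/v7.png',np.hstack([b[:,120:520],cv2.resize(a[v-40:v+40,u-33:u+33],(396,480),interpolation=cv2.INTER_CUBIC)]))
cw=cal('w6')
print('foot edge',ray(cw,293,151,.025),ray(cw,354,151,.025))
E
```

```text
[ 0.66048393 -0.01922511  0.20380442] [[0.988, 0.152, -0.001], [0.152, -0.988, -0.003], [-0.002, 0.003, -1.0]] 18.575
[325.00161439 247.10792854] [379.70916228 219.7459757 ]
379 226
foot edge [ 0.48886617 -0.15087525  0.025     ] [ 0.49694471 -0.20604047  0.025     ]
```

View pics/v7.png

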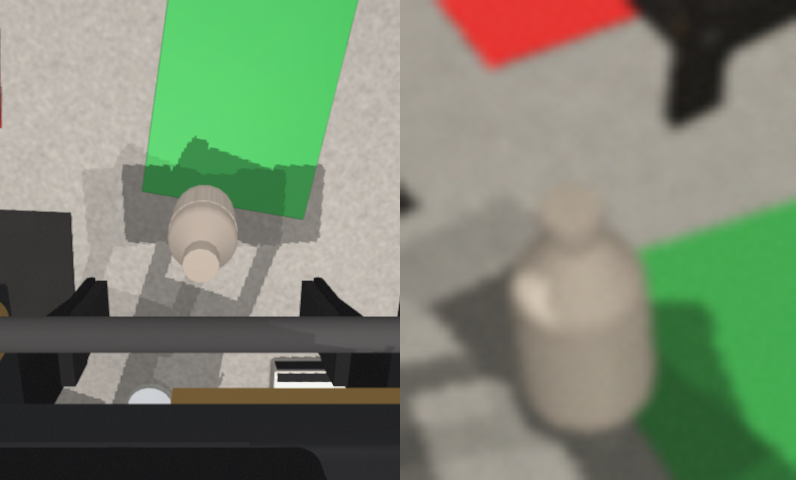

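The meter's foot centre works out at (0.480, -0.176), 3 mm off the step's middle, with yaw 8.3°, which is fine. The bottle is upright with its cap top at wrist (320,265) and side about (375,218).

```bash
python3 - <<'E'
from h import *
print(ray(cal('w7'),320,265,.115),ray(cal('s7'),375.3,218.5,.115))
E
```

```text
[ 0.64690837 -0.01856207  0.115     ] [ 0.65226821 -0.01186742  0.115     ]
```

Request:
play_rows([
  [0, -0.006, 0.001, -0.02, 0, 0, 0],
  [0, -0.006, 0.001, -0.03, 0, 0, 0],
  [0, 0, 0, -0.03, 0, 0, 0],
  [0, 0, 0, -0.02, 0, 0, 0],
  [0, 0, 0, -0.005, 0, 0, 0],
  [0, 0, 0, 0, 0, 0, 0],
])

```text
time_s: 19.42
position: [0.6472, -0.0196, 0.0996]
tcp_rot: [[0.989, 0.149, -0.001], [0.149, -0.989, -0.003], [-0.001, 0.003, -1.0]]
force: [0.5, 0.2, 0.2]
opening: 1.001
```

Request:
play_rows([
  [1, 0, 0, 0, 0, 0, 0],
  [1, 0, 0, 0, 0, 0, 0],
  [1, 0, 0, 0, 0, 0, 0],
  [1, 0, 0, 0, 0, 0, 0],
  [1, 0, 0, 0, 0, 0, 0],
  [1, 0, 0, 0, 0, 0, 0],
  [1, 0, 0, 0, 0, 0, 0],
  [1, 0, 0, 0, 0, 0, 0],
])

```text
time_s: 20.42
position: [0.647, -0.0191, 0.0995]
tcp_rot: [[0.989, 0.149, -0.001], [0.149, -0.989, -0.003], [-0.001, 0.003, -1.0]]
force: [1.3, 0.5, 0.0]
opening: 0.295
```

Gripped on the cap this time (25.7 mm). Carry to the mat.

Request:
play_rows([
  [1, 0, 0, 0.01, 0, 0, 0],
  [1, 0, 0, 0.02, 0, 0, 0],
  [1, 0, 0, 0.02, 0, 0, 0],
  [1, -0.008, 0.016, 0, 0, 0, 0],
  [1, -0.014, 0.028, 0, 0, 0, 0],
  [1, -0.0175, 0.035, 0, 0, 0, 0],
  [1, -0.0175, 0.035, 0, 0, 0, 0],
  [1, -0.0175, 0.035, 0, 0, 0, 0],
  [1, -0.0105, 0.0225, 0, 0, 0, 0],
  [1, 0, 0, -0.015, 0, 0, 0],
  [1, 0, 0, -0.015, 0, 0, 0],
  [1, 0, 0, -0.008, 0, 0, 0],
])

```text
time_s: 21.92
position: [0.5612, 0.1516, 0.1095]
tcp_rot: [[0.989, 0.148, -0.004], [0.148, -0.989, -0.004], [-0.004, 0.003, -1.0]]
force: [-0.5, -0.1, -2.5]
opening: 0.29
```

Request:
play_rows([
  [1, 0, 0, -0.004, 0, 0, 0],
  [1, 0, 0, -0.003, 0, 0, 0],
  [1, 0, 0, 0, 0, 0, 0],
])

```text
time_s: 22.3
position: [0.5622, 0.1521, 0.1045]
tcp_rot: [[0.989, 0.149, -0.001], [0.149, -0.989, -0.003], [-0.001, 0.003, -1.0]]
force: [0.7, 0.2, -2.2]
opening: 0.292
```

Request:
play_rows([
  [1, 0, 0, -0.0015, 0, 0, 0],
  [1, 0, 0, -0.001, 0, 0, 0],
  [1, 0, 0, 0, 0, 0, 0],
])

```text
time_s: 22.68
position: [0.5623, 0.1525, 0.1024]
tcp_rot: [[0.989, 0.149, 0.0], [0.149, -0.989, -0.003], [-0.0, 0.003, -1.0]]
force: [-1.2, 0.3, -0.6]
opening: 0.297
```

Contact is just beginning. I press slightly, release and rise.

Request:
play_rows([
  [1, 0, 0, -0.001, 0, 0, 0],
  [1, 0, 0, 0, 0, 0, 0],
  [0.6, 0, 0, 0, 0, 0, 0],
  [0, 0, 0, 0, 0, 0, 0],
  [0, 0, 0, 0, 0, 0, 0],
  [0, 0, 0, 0, 0, 0, 0],
  [0, 0, 0, 0, 0, 0, 0],
  [0, 0, 0, 0.02, 0, 0, 0],
  [0, 0, 0, 0.05, 0, 0, 0],
  [0, 0, 0, 0.05, 0, 0, 0],
  [0, 0, 0, 0.05, 0, 0, 0],
  [0, 0, 0, 0.03, 0, 0, 0],
])

```text
time_s: 24.18
position: [0.5628, 0.1525, 0.3041]
tcp_rot: [[0.989, 0.149, 0.003], [0.149, -0.989, -0.003], [0.003, 0.003, -1.0]]
force: [-0.3, 0.2, -1.3]
opening: 1.001
```

```bash
python3 - <<'E'
from h import *
s=bot.read_state();print(s['position'],s['force'],s['time_s'])
snap('scene','c8');snap('side','s8')
a=cv2.imread('pics/s8.png')[160:400,220:440];b=cv2.imread('pics/c8.png')[140:300,180:480]
cv2.imwrite('pics/v8.png',np.hstack([cv2.resize(a,(400,436),interpolation=cv2.INTER_CUBIC),cv2.copyMakeBorder(cv2.resize(b,(400,213),interpolation=cv2.INTER_CUBIC),0,223,0,0,0)]))
E
```

```text
[0.56276363 0.15254428 0.30410033] [-0.30929968  0.23910572 -1.28497811] 24.175
```

View pics/v8.png

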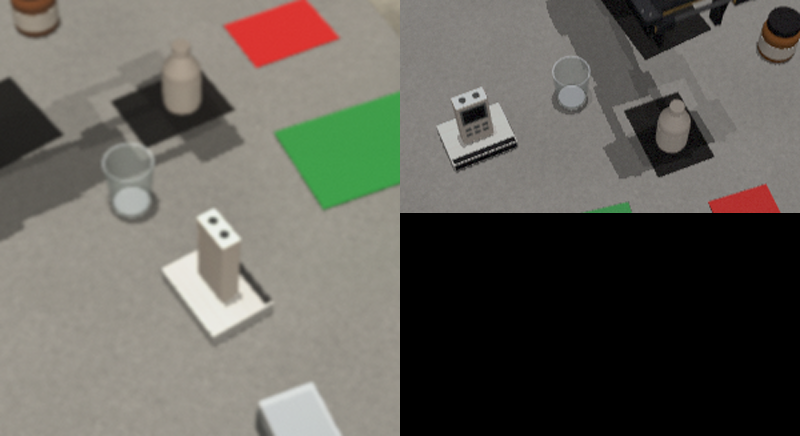

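```bash
python3 - <<'E'
from h import *
print('cap',ray(cal('s8'),319,185.3,.118),ray(cal('c8'),180+(677-400)*.75,140+105*.75,.118), 'bottom-centre guess',ray(cal('s8'),220+181/1.818,160+104/1.818,.003))
print(bot.hand_in())
E
```

```text
cap [0.57447002 0.15012879 0.118     ] [0.57742557 0.15236052 0.118     ] bottom-centre guess [0.57333023 0.14993848 0.003     ]
the job is handed in; nothing more can be done
None
```

I swapped the two and handed the job in at about 24 s of the 70 s allowed. The hand-in gives no verdict, so the results below rest on my last camera checks.

- **Meter:** I gripped it with the tool tilted 45° and turned it half a turn about the tool axis. It now stands on its foot end on the step, with the display facing the black-trimmed edge. After I let go, its foot measured 3 mm from the step's middle and its facing agreed with the step's to about 0.2°. In the last pictures it was still standing upright.
- **Bottle:** It was parked on the bench and then placed upright on the smaller black mat. Two cameras put it 11–15 mm from the mat's centre along x and 2–3 mm along y, inside the 50 and 30 mm limits. I aimed for the centre along x, but the bottle sat about 12 mm off the grip centre.
- **Others:** The beaker and jar look unmoved in the last views. The tip box was only partly in the last picture. The gripper was open and well above everything.
- **What disagreed:**
  - On the first grip the bottle slipped about 5 mm down in the fingers, because they closed below the cap. The second grip, on the cap, held.
  - After the first release, the bottle was about 10 mm from where the gripper had been. I measured it again before picking it up.

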